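# Free the stop of the bread-slicing gauge

## Robot

A 7-joint arm with a two-finger parallel gripper is mounted at the origin on a cart in front of the work surface, level with it; the furniture and walls round the work are solid. World frame = base frame: x ahead of the robot, y to its left, z up, the work surface at z = 0. Lengths are in m, angles in rad, forces in N, time in s.
With the tool pointing down it reaches from about 0.375 to 0.925 m from the base axis. Payload 3.1 kg.
Tool frame: the origin (TCP) lies on the centre line of the jaws, within the pads' length; the fingertips stand 22 mm ahead of it and the grasp point (between the pads) lies 3 mm ahead of it (arm.tips_ahead is the distance from the TCP to the fingertips, in m); z points along the fingers, x is the direction in which the jaws open and shut, and the axes are right-handed (so a half turn about z gives the same grasp; the last joint's range is limited). The gripper opens to 85 mm and grips with 20 to 120 N. Pads are 22 mm wide; open, the fingers measure 114 mm over their backs; the gripper's body (76 mm by 85 mm) begins 54 mm behind the grasp point. The pads swing forward as they close: fully open they stand 13 mm farther back than shut.
Start: joints at [-1.419, 0.383, 0.044, 1.598, -0.018, 1.161, -0.05], TCP at [0.161, 0.63, 0.253] pointing down, gripper open.
Joint ranges: [-2.61, 2.61], [-0.41, 2.15], [-1.48, 1.57], [0, 2.5], [-1.57, 4.71], [0.05, 1.97], [-2.85, 2.85]. Speed limits (rad/s): [2.79, 2.79, 3.14, 3.14, 3.14, 3.14, 3.14].

## Interface

Orientations are given as a unit quaternion [w, x, y, z].
In Python, from workcell import arm, optics, order gives the robot as it stands. The module is installed in compiled form; this text tells all that it offers.
- The arm moves only by the tool drive_tool, never from a script. Its argument "targets" is one flat list of numbers, 5 for each row, row after row: the closure, from -1 (fully open) to 1 (shut), then the shift along the tool's x, y, z each as a share of 0.02 m, from -1 to 1, then the turn about the tool's z as a share of 45 degrees, from -1 to 1. In form: [hand, dx, dy, dz, turn, hand, dx, dy, dz, turn, ...]. A call has 1 to 5 rows; each row shifts and turns the pose as measured when the row begins, along the tool's axes as they then stand; what a row does not reach is not made up. A row lasts 1/12 s, in which the tool goes at most 41.7 mm and 7.16 degrees, less where a joint would pass 70% of its speed; a pose out of reach is approached as far as the arm can. A call with a number of a shift or a turn outside -1 to 1 is refused whole. A call with a gripper value outside its range is refused whole. The fingers move at their own pace and stop on an object; the grip force is fixed at half the most. Time passes only in rows, so rows that do not move let the fingers close. It gives the time, the measured TCP pose, the force and the opening at its end, in the units of the state.
- arm.get_obs(): the state, without advancing time (a new reading comes with each control period).
- optics.snapshot(name): name is "scene" or "side" or "wrist"; returns a dict with "pixels" (400x640x3 uint8, blue, green, red), "range_z" (400x640 float32, m along the optical axis (not along the pixel's ray), 0 where there is no reading), "vfov" (degrees; the focal length in pixels is half the picture's height over the tangent of half this angle, whatever the lens; pixels are square), "cx", "cy" (the principal point, pixels), "dist_coeffs" ([k1, k2, p1, p2, k3] as OpenCV has them; the pictures are not rectified), "world_to_cam" (4x4, takes a point from world to camera coordinates); the wrist camera has in their place "hand_eye" (4x4, takes a point from camera to tool coordinates, whose origin is the TCP and whose axes are the tool frame's). Camera axes: x right, y up, looking along -z (the intrinsics and any distortion apply to the point x, -y, -z); pixel columns grow to the right and rows downward; lengths in m; the calibration is good to about 2 mm. A picture is of the moment at which its call begins: read the wrist's pose just before it.
- order.sign_off(): hands the job in, once; it reports no verdict.
The state is a dict: "t": time; "joint_pos": joint angles; "qvel": joint speeds; "joint_torque": joint torques, N m; "position": TCP position; "eef_rot": TCP orientation; "contact_force": force on the tool from outside, world axes, zero at the start; "wrist_torque": the same for the moment, N m; "gripper_width": opening from 0.0 (shut) to 1.0 (fully open).
Only numpy, scipy, OpenCV 4.12 (cv2) and the standard library are available. Lean on these libraries where they do the work, as an engineer would, in place of code of your own. Each camera call takes 0.05 s, during which the arm holds its last target.

## Task

The slicing gauge is still locked for thin slices: run a fingertip round the rim of its knurled locking wheel to loosen it by two full turns anticlockwise (to within a quarter turn), then gently push the stop plate with a fingertip until it is fully home against the white clamp block. Leave the wheel slack at those two turns, because I set the new thickness against the loaf myself. Only touch and push: do not grip or lift anything, and leave the bread and the dough scraper where they lie.

Things in the scene. Friction and masses are not known exactly. Their poses are not given: they have to be found in the camera images.
- gauge: Bread-slicing gauge, fixed: beech board 150 (x) x 360 (y) x 22 mm, origin under its centre. On its +y part a white clamp block 108 (x) x 100 (y) mm, y = +40 to +140 mm, top at z = 50 mm, the locking wheel on top; a channel along y runs through it. A loaf rail, top at z = 52 mm, stands along the board's +x edge from y = -175 to -25 mm. A dark knife groove crosses the board at y = -40 mm.
- wheel_top (a point): Centre of the flat top of the aluminium locking wheel, 72 mm above the worktop, at (0, +90) mm in the gauge's frame; axis vertical. Diameter 90 mm over its 36 ribs (1.5 mm proud; too wide to grasp), z = 56 to 72 mm. The wheel keeps its height; only the 12 mm steel spindle in its centre, whose top stands 4 mm above the wheel when tight, rises 3 mm a turn.
- wheel_mark (a point): Outer part of the red line on the wheel's top, 36 mm from the axis: turns with the wheel. At joint value 0 it points to the gauge's -x side, at the small red index mark on the block.
- lock_wheel (a joint): Turn of the wheel in rad: 0 tight, grows as it loosens (anticlockwise from above), stops at 0 and 18.85 (three turns). Starts at 0 to 0.3; two turns = 12.57. The pin frees the bar after 1.4 turns; until then the bar is locked (2 mm play). Turning takes 0.06 N m, it stays where left: a fingertip pressed on the top 36 mm from the axis with 5 to 15 N and led round in circles drags it along; it slips back, so count on the red line.
- stop_bar: Loose steel stop, about 0.3 kg: upright plate 90 (x) x 8 (y) x 55 mm high across the board, on the end of a slotted bar 24 x 8 x 150 mm that runs to +y through the block's channel. Origin: underside centre of the plate's back face (towards the block), axes as the gauge's. Starts at (0, -5, 22) mm in the gauge's frame; home against the block at y = +40 mm. Once free it slides with 2 to 4 N.
- plate_front (a point): Middle of the stop plate's front face (the face to push, looking to the gauge's -y), 62 mm above the worktop, 16 mm below the plate's top edge; the plate's front face reaches from z = 23 to 78 mm.
- grain_roll: Loose seeded bread roll 87 x 121 x 54 mm lying on the board in front of the stop plate, at least 50 mm from its front face; origin under its centre. Leave it.
- kaiser_roll: Loose round roll 97 x 96 x 61 mm on the worktop to the left; origin under its centre. Leave it.
- scraper: Loose dough scraper 92 x 112 x 19 mm on the worktop to the right; origin under its centre. Leave it.

How it is judged:
By the outcome, as a careful person would: the job done as asked, in the order asked, and still so for the second after the job is handed in, with the robot touching nothing.
It also fails if it takes over 54 s, if anything falls off the work surface, if the arm or the gripper's body presses on something with over 40 N, if the wrist force passes 120 N, or if a joint passes its speed limit or range.

## Working session

There is one attempt and no reset: what is moved stays moved. The work goes in short steps, Python scripts to look and compute and a tool call to move; the robot and the scene stay as the last step left them, time stands still between calls to the robot, and variables do not carry over. Pictures are saved under pics/ and viewed, and the job is handed in when it is done.

Besides the shell and the picture viewer there is one more tool, called after "Request:" by a JSON object that holds its "name" and its "arguments". drive_tool: Moves the arm, as the interface text tells. Its arguments: {"type":"object","properties":{"targets":{"type":"array"}},"required":["targets"]}

```bash
mkdir -p pics; cat > h.py <<'E'
import numpy as np, cv2
from workcell import arm, optics, order
def snap(n,f=None):
    o=arm.get_obs(); s=optics.snapshot(n)
    if f: cv2.imwrite('pics/'+f,s['pixels'])
    return o,s
def K(s):
    f=200/np.tan(np.radians(s['vfov']/2)); return np.array([[f,0,s['cx']],[0,f,s['cy']],[0,0,1]])
def R(q):
    from scipy.spatial.transform import Rotation as Ro
    return Ro.from_quat([q[1],q[2],q[3],q[0]]).as_matrix()
def cam2w(o,s):
    if 'world_to_cam' in s: return np.linalg.inv(np.array(s['world_to_cam']))
    T=np.eye(4);T[:3,:3]=R(o['eef_rot']);T[:3,3]=o['position'];return T@np.array(s['hand_eye'])
def rays(o,s,uv):
    p=cv2.undistortPoints(np.array(uv,float).reshape(-1,1,2),K(s),np.array(s['dist_coeffs'],float)).reshape(-1,2)
    d=np.c_[p[:,0],-p[:,1],-np.ones(len(p))]; T=cam2w(o,s)
    return T[:3,3],d@T[:3,:3].T
def onz(o,s,uv,z):
    c,d=rays(o,s,uv); return c+d*((z-c[2])/d[:,2])[:,None]
def proj(o,s,P):
    T=np.linalg.inv(cam2w(o,s)); q=np.c_[np.array(P).reshape(-1,3),np.ones(len(np.array(P).reshape(-1,3)))]@T.T
    q=q[:,:3]*[1,-1,-1]
    return cv2.projectPoints(q,np.zeros(3),np.zeros(3),K(s),np.array(s['dist_coeffs'],float))[0].reshape(-1,2)
E
python3 - <<'E'
from h import *
for n in ['scene','side','wrist']:
    o,s=snap(n,n+'0.png'); print(n,s['vfov'],s['cx'],s['cy'],s['dist_coeffs'],cam2w(o,s).round(3).tolist())
print(o, arm.tips_ahead)
E
```

```text
scene 50.11969230812869 319.287276584904 194.7350017154069 [-0.07757  0.       0.       0.       0.     ] [[0.858, 0.338, -0.387, 0.022], [-0.513, 0.582, -0.631, -0.763], [0.012, 0.74, 0.673, 0.912], [0.0, 0.0, 0.0, 1.0]]
side 51.474403601703784 322.8698612024953 209.61145734725403 [-0.02674311  0.          0.          0.          0.        ] [[-0.999, -0.014, 0.038, 0.552], [0.037, -0.687, 0.726, 0.85], [0.016, 0.727, 0.687, 0.833], [0.0, 0.0, 0.0, 1.0]]
wrist 64.31418126209559 323.01211448240434 199.42191748831002 [-0.04250747  0.          0.          0.          0.        ] [[0.246, -0.923, -0.297, 0.084], [0.969, 0.233, 0.078, 0.649], [-0.003, -0.308, 0.952, 0.372], [0.0, 0.0, 0.0, 1.0]]
{'t': 0.1, 'joint_pos': array([-1.4188044 ,  0.38373801,  0.04383559,  1.59946134, -0.01788533,
        1.16118975, -0.04988055]), 'qvel': array([-0.0001656 , -0.00304943, -0.00051653, -0.00419254,  0.00201704,
        0.00143929,  0.00107263]), 'joint_torque': array([ 2.72490150e-03, -4.34727001e+01,  1.02951106e+00, -2.50454092e+01,
        1.09504972e-02,  5.38185981e-03, -1.30438985e-05]), 'position': array([0.16048187, 0.62903152, 0.25200196]), 'eef_rot': array([ 0.00079096,  0.78965132,  0.61355468, -0.00090519]), 'contact_force': array([0.24699848, 0.08590405, 0.04912646]), 'wrist_torque': array([-0.00795755, -0.04245773,  0.01911467]), 'gripper_width': 1.0017070596909134} 0.022
```

View pics.

View pics/scene0.png

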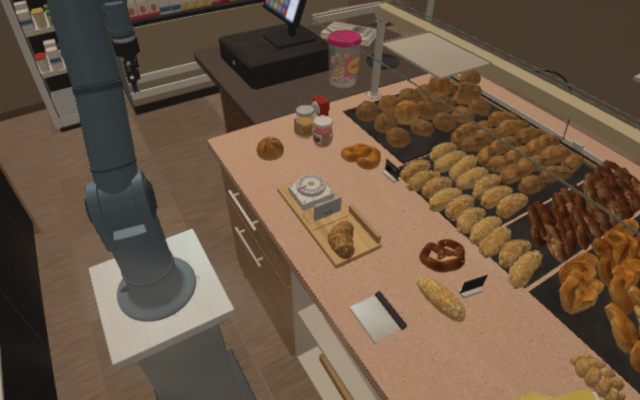

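View pics/side0.png

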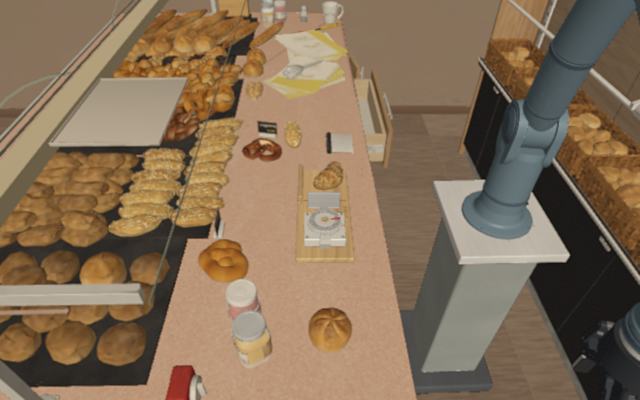

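View pics/wrist0.png

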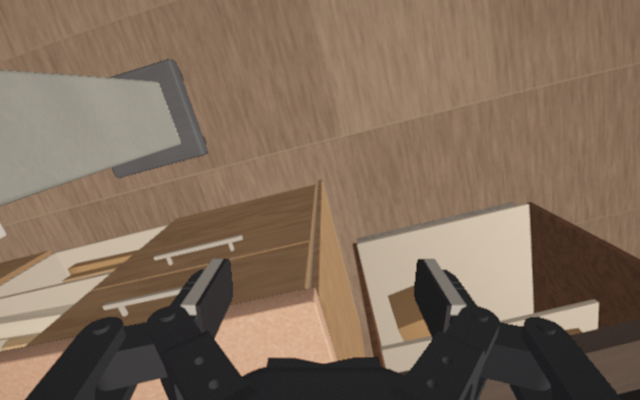

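```bash
python3 - <<'E'
import cv2
a=cv2.imread('pics/scene0.png')[165:275,260:400]; b=cv2.imread('pics/side0.png')[155:275,270:380]
cv2.imwrite('pics/c1.png',cv2.resize(a,None,fx=5,fy=5,interpolation=2)); cv2.imwrite('pics/c2.png',cv2.resize(b,None,fx=5,fy=5,interpolation=2))
E
```

```text
(no output)
```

View pics/c1.png

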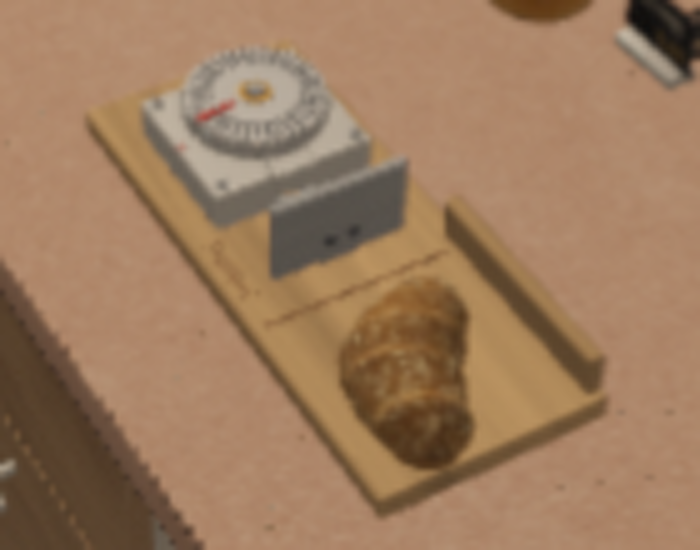

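View pics/c2.png

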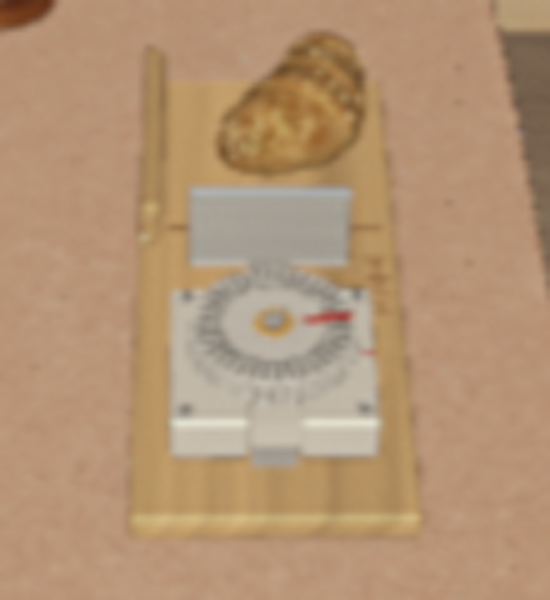

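```bash
python3 - <<'E'
from h import *
o,s=snap('side'); f=lambda L:[(270+u/5,155+v/5) for u,v in L]
P=lambda L,z:print((onz(o,s,f(L),z)*1000).round(1).tolist())
print('side board BL BR TR');P([(133,517),(420,515),(383,82)],.022)
print('hub, line in/out');P([(274,320),],.076);P([(304,321),(350,316),(275,322)],.072)
print('plate top L R');P([(190,188),(352,188)],.077)
print('block top BL BR TR');P([(171,418),(381,418),(372,290)],.05)
print('index');P([(368,352)],.05)
o,s=snap('scene'); f=lambda L:[(260+u/5,165+v/5) for u,v in L]
print('scene board left, near, right');P([(88,120),(381,502),(605,402)],.022)
print('hub,line');P([(256,90)],.076);P([(235,103),(196,120)],.072)
print('plate top');P([(270,212),(407,160)],.077)
print('block left, near, right');P([(143,103),(210,200),(370,140)],.05)
E
```

```text
side board BL BR TR
[[581.0, 171.0, 22.0], [435.5, 173.1, 22.0], [426.4, -181.4, 22.0]]
hub, line in/out
[[507.2, 85.4, 76.0]]
[[491.3, 82.4, 72.0], [467.1, 79.2, 72.0], [506.5, 82.9, 72.0]]
plate top L R
[[549.6, -18.5, 77.0], [459.7, -16.8, 77.0]]
block top BL BR TR
[[561.2, 129.2, 50.0], [453.7, 131.7, 50.0], [451.2, 37.0, 50.0]]
index
[[456.9, 84.3, 50.0]]
scene board left, near, right
[[434.7, 161.1, 22.0], [430.9, -186.5, 22.0], [574.5, -190.6, 22.0]]
hub,line
[[508.9, 78.8, 76.0]]
[[494.4, 78.8, 72.0], [466.8, 77.1, 72.0]]
plate top
[[462.4, -17.1, 77.0], [552.7, -19.6, 77.0]]
block left, near, right
[[458.0, 129.2, 50.0], [451.5, 33.3, 50.0], [560.3, 30.6, 50.0]]
```

```bash
cat > plan.py <<'E'
import sys
from h import *
# plan: python plan.py x y z yawdeg(tool x heading) nrows hand
def plan(tx,ty,tz,yaw,n=5,hand=1,step=20,p=None,h=None):
    o=arm.get_obs(); 
    r=R(o['eef_rot']); p=np.array(o['position']); h=np.degrees(np.arctan2(r[1,0],r[0,0]))
    out=[]
    for i in range(n):
        d=np.array([tx,ty,tz])-p
        c,s=np.cos(np.radians(h)),np.sin(np.radians(h))
        t=np.array([d[0]*c+d[1]*s, d[0]*s-d[1]*c, -d[2]])*1000
        m=max(abs(t).max()/step,1); t=t/m
        dh=np.clip(h-yaw,-7.1,7.1)
        out+= [hand]+[round(float(x)/20,2) for x in t]+[round(float(dh)/45,3)]
        p=p+d/m; h-=dh
    print(out)
if __name__=='__main__':
    a=[float(x) for x in sys.argv[1:]]
    plan(*a[:4],n=int(a[4]) if len(a)>4 else 5,step=a[5] if len(a)>5 else 20)
E
python3 plan.py .508 .082 .22 -1.2 5
```

```text
[1, -0.94, 1.0, 0.07, 0.158, 1, -0.73, 1.0, 0.06, 0.158, 1, -0.56, 1.0, 0.06, 0.158, 1, -0.4, 1.0, 0.05, 0.158, 1, -0.27, 1.0, 0.05, 0.158]
```

Request:
{"name": "drive_tool", "arguments": {"targets": [1, -0.94, 1.0, 0.07, 0.158, 1, -0.73, 1.0, 0.06, 0.158, 1, -0.56, 1.0, 0.06, 0.158, 1, -0.4, 1.0, 0.05, 0.158, 1, -0.27, 1.0, 0.05, 0.158]}}

```text
t: 0.67
position: [0.2182, 0.5315, 0.2451]
eef_rot: [-0.002, 0.94, 0.342, -0.002]
contact_force: [-0.0, -0.1, 1.2]
gripper_width: 0.291
```

```bash
python3 plan.py .508 .082 .22 -1.2 5
```

```text
[1, -0.13, 1.0, 0.05, 0.158, 1, -0.0, 1.0, 0.05, 0.158, 1, 0.12, 1.0, 0.05, 0.158, 1, 0.25, 1.0, 0.05, 0.158, 1, 0.39, 1.0, 0.05, 0.158]
```

Request:
{"name": "drive_tool", "arguments": {"targets": [1, -0.13, 1.0, 0.05, 0.158, 1, 0.0, 1.0, 0.05, 0.158, 1, 0.12, 1.0, 0.05, 0.158, 1, 0.25, 1.0, 0.05, 0.158, 1, 0.39, 1.0, 0.05, 0.158]}}

```text
t: 1.08
position: [0.2754, 0.4401, 0.2391]
eef_rot: [-0.001, 0.999, 0.037, -0.003]
contact_force: [0.5, 0.1, -0.5]
gripper_width: 0.002
```

```bash
python3 plan.py .508 .082 .22 -1.2 5
```

```text
[1, 0.55, 1.0, 0.05, 0.12, 1, 0.68, 1.0, 0.05, -0.0, 1, 0.68, 1.0, 0.05, 0.0, 1, 0.68, 1.0, 0.05, 0.0, 1, 0.68, 1.0, 0.05, 0.0]
```

Request:
{"name": "drive_tool", "arguments": {"targets": [1, 0.6, 1.0, 0.05, 0.12, 1, 0.68, 1.0, 0.05, 0, 1, 0.68, 1.0, 0.05, 0.0, 1, 0.68, 1.0, 0.05, 0.0, 1, 0.68, 1.0, 0.05, 0.0]}}

```text
t: 1.5
position: [0.3425, 0.3349, 0.2335]
eef_rot: [-0.002, 1.0, -0.014, -0.003]
contact_force: [0.3, 0.2, -0.1]
gripper_width: -0.001
```

Request:
{"name": "drive_tool", "arguments": {"targets": [1, 0.68, 1.0, 0.05, 0, 1, 0.68, 1.0, 0.05, 0, 1, 0.68, 1.0, 0.05, 0.0, 1, 0.68, 1.0, 0.05, 0.0, 1, 0.68, 1.0, 0.05, 0.0]}}

```text
t: 1.92
position: [0.4099, 0.2274, 0.228]
eef_rot: [-0.003, 1.0, -0.014, -0.003]
contact_force: [0.6, -0.2, 0.6]
gripper_width: -0.003
```

```bash
python3 plan.py .508 .082 .22 -1.2 5; python3 - <<'E'
from h import *
o,s=snap('wrist','w1.png'); print(o['position'],o['t'])
E
```

```text
[1, 0.72, 1.0, 0.06, -0.008, 1, 0.71, 1.0, 0.06, 0.0, 1, 0.71, 1.0, 0.06, 0.0, 1, 0.71, 1.0, 0.06, 0.0, 1, 0.71, 1.0, 0.06, 0.0]
[0.40991243 0.22740838 0.22804463] 1.9167
```

View pics/w1.png

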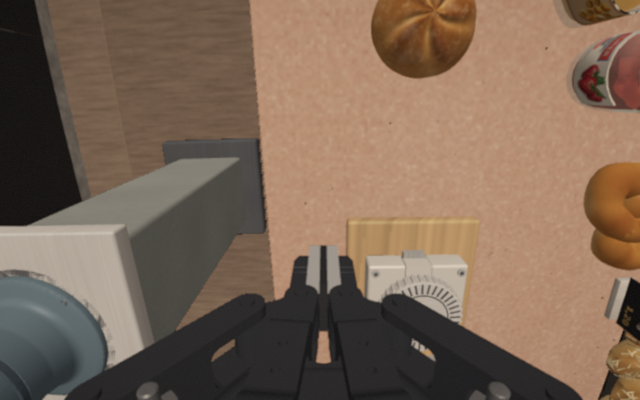

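Request:
{"name": "drive_tool", "arguments": {"targets": [1, 0.5, 1.0, 0.1, 0, 1, 0.5, 1.0, 0.1, 0, 1, 0.5, 1.0, 0.1, 0.0, 1, 0.5, 1.0, 0.1, 0.0, 1, 0.5, 1.0, 0.1, 0.0]}}

```text
t: 2.38
position: [0.4607, 0.119, 0.2181]
eef_rot: [-0.003, 1.0, -0.016, -0.001]
contact_force: [0.1, 0.3, 0.1]
gripper_width: 0.001
```

Request:
{"name": "drive_tool", "arguments": {"targets": [1, 0.5, 1.0, 0.1, 0, 1, 0.5, 1.0, 0.1, 0, 1, 0.5, 1.0, 0.1, 0.0, 1, 0.5, 1.0, 0.1, 0.0, 1, 0.5, 1.0, 0.1, 0.0]}}

```text
t: 2.8
position: [0.509, 0.0135, 0.2075]
eef_rot: [-0.005, 1.0, -0.015, -0.0]
contact_force: [-0.2, 0.3, 0.1]
gripper_width: -0.0
```

```bash
python3 - <<'E'
from h import *
o,s=snap('wrist','w2.png'); print(o['position'],o['t'],o['contact_force'],o['qvel'].round(3))
cv2.imwrite('pics/w2r.png',cv2.resize(s['pixels'][:,120:520],None,fx=1.5,fy=1.5,interpolation=2))
E
```

```text
[0.50899292 0.01353378 0.20745711] 2.8 [-0.18469436  0.29254087  0.0738664 ] [ 0.486  0.322  0.151 -0.207 -0.284 -0.004  0.758]
```

View pics/w2r.png

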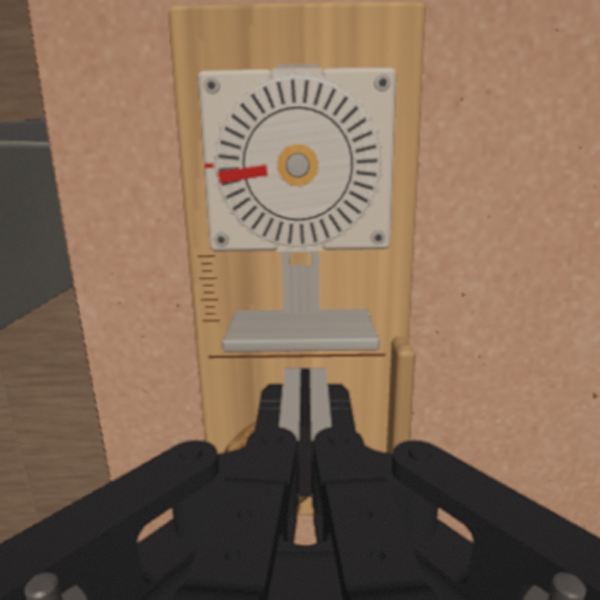

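```bash
cat > mark.py <<'E'
from h import *
import sys
def meas(o,s,verbose=True):
    im=s['pixels']; hsv=cv2.cvtColor(im,cv2.COLOR_BGR2HSV)
    g=onz(o,s,np.array([[1,1]]),.072)
    m=(((hsv[...,0]<8)|(hsv[...,0]>172))&(hsv[...,1]>150)&(hsv[...,2]>70)).astype(np.uint8)
    n,l,st,c=cv2.connectedComponentsWithStats(m)
    res=[]
    for i in range(1,n):
        if st[i,4]<6: continue
        ys,xs=np.where(l==i); W=onz(o,s,np.c_[xs,ys],.072)
        if np.hypot(*(W[:,:2].mean(0)-[.508,.082]))<.055: res.append((st[i,4],W))
    res.sort(key=lambda r:-r[0])
    for a,W in res: print('red',a,(W[:,:2].mean(0)*1000).round(1),'min/max',(W[:,:2].min(0)*1000).round(1),(W[:,:2].max(0)*1000).round(1))
    m=((hsv[...,0]>12)&(hsv[...,0]<28)&(hsv[...,1]>120)).astype(np.uint8)
    n,l,st,c=cv2.connectedComponentsWithStats(m)
    for i in range(1,n):
        if st[i,4]<60: continue
        ys,xs=np.where(l==i); W=onz(o,s,np.c_[xs,ys],.073)
        ce=(W[:,:2].min(0)+W[:,:2].max(0))/2; sz=np.ptp(W[:,:2],axis=0)
        if np.hypot(*(ce-[.508,.082]))<.03 and sz.max()<.04: print('hub',(ce*1000).round(1),(sz*1000).round(1))
if __name__=='__main__':
    o,s=snap('wrist'); 
    if len(sys.argv)>1: cv2.imwrite('pics/'+sys.argv[1],s['pixels'])
    print('t',o['t'],'p',o['position'].round(4),'F',o['contact_force'].round(1)); meas(o,s)
E
python3 mark.py; python3 - <<'E'
from h import *
o,s=snap('wrist'); f=lambda L:[(120+u/1.5,u2/1.5) for u,u2 in L]
P=lambda n,L,z:print(n,(onz(o,s,f(L),z)*1000).round(1).tolist())
print(o['position'],o['qvel'].round(2))
P('spindle top',[(298,165)],.076)
P('block corners',[(200,73),(394,69),(211,249),(390,247)],.05)
P('plate front top',[(223,347),(379,347)],.077)
P('index',[(209,166)],.05)
P('wheel L R T B rim',[(214,165),(381,163),(297,77),(299,249)],.072)
E
```

```text
t 2.85 p [0.5106 0.0078 0.2077] F [ 1.8 -3.1 -0. ]
red 219 [477.7  80.7] min/max [466.1  76.9] [490.4  84.4]
red 10 [461.   85.2] min/max [459.4  84.7] [462.6  85.6]
hub [507.1  84.1] [19.4 20.1]
[0.50966952 0.00963284 0.20764536] [-0.04 -0.02 -0.05  0.02 -0.02  0.02 -0.05]
spindle top [[509.1, 79.8, 76.0]]
block corners [[458.0, 129.0, 50.0], [562.1, 127.2, 50.0], [455.2, 32.8, 50.0], [561.3, 30.1, 50.0]]
plate front top [[462.2, -18.8, 77.0], [551.3, -22.0, 77.0]]
index [[458.5, 80.4, 50.0]]
wheel L R T B rim [[465.4, 81.4, 72.0], [552.1, 79.2, 72.0], [510.2, 122.0, 72.0], [507.8, 35.4, 72.0]]
```

```bash
python3 mark.py; python3 plan.py .508 .047 .13 -1.2 5
```

```text
t 2.95 p [0.509  0.0121 0.2075] F [-0.6  0.3  0.1]
red 215 [477.8  80.7] min/max [466.5  76.8] [490.5  83.9]
red 10 [460.9  85.2] min/max [459.3  84.8] [462.5  85.6]
hub [507.2  84.2] [19.5 20.3]
[1, -0.02, -0.43, 1.0, -0.014, 1, -0.02, -0.43, 1.0, 0.0, 1, -0.02, -0.43, 1.0, 0.0, 1, -0.01, -0.37, 0.87, 0.0, 1, 0.0, -0.0, -0.0, 0.0]
```

Request:
{"name": "drive_tool", "arguments": {"targets": [1, -0.02, -0.4, 1.0, -0.014, 1, -0.02, -0.4, 1.0, 0, 1, -0.02, -0.4, 1, 0, 1, 0, -0.4, 0.9, 0, 1, 0, -0.2, 0.7, 0]}}

```text
t: 3.42
position: [0.5112, 0.0599, 0.1173]
eef_rot: [-0.009, 1.0, -0.007, 0.005]
contact_force: [-0.1, 0.4, 0.2]
gripper_width: -0.002
```

```bash
python3 mark.py w3.png; python3 plan.py .508 .048 .0955 -1.2 3
```

```text
t 3.4167 p [0.5112 0.0599 0.1173] F [-0.1  0.4  0.2]
red 431 [478.1  80.8] min/max [466.1  77. ] [491.1  84.3]
red 11 [462.   91.2] min/max [461.4  90.4] [462.7  92.1]
hub [507.4  84.5] [20.3 20.1]
[1, -0.04, 0.65, 0.96, 0.012, 1, 0.0, -0.0, -0.0, 0.0, 1, 0.0, -0.0, -0.0, 0.0]
```

View pics/w3.png

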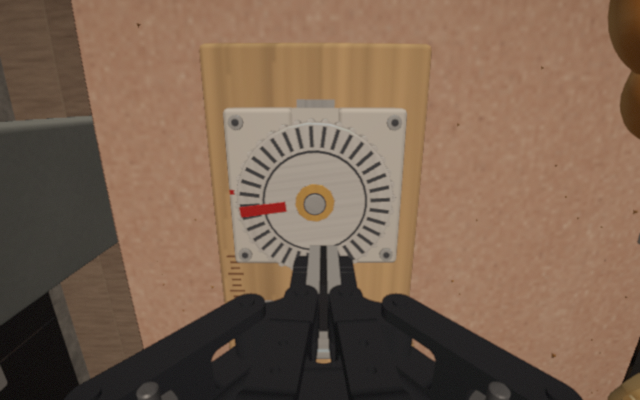

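Request:
{"name": "drive_tool", "arguments": {"targets": [1, 0, 0.5, 0.6, 0, 1, 0, 0.2, 0.3, 0, 1, 0, 0, 0, 0]}}

```text
t: 3.72
position: [0.507, 0.0528, 0.0952]
eef_rot: [-0.009, 1.0, -0.001, 0.0]
contact_force: [0.7, 0.2, 0.0]
gripper_width: 0.002
```

```bash
python3 mark.py; python3 plan.py .508 .048 .0945 -1.2 3
```

```text
t 3.7167 p [0.507  0.0528 0.0952] F [0.7 0.2 0. ]
red 582 [478.2  80.8] min/max [466.1  76.7] [490.9  84.8]
red 13 [462.3  91. ] min/max [461.7  90.3] [463.1  91.8]
hub [507.4  84.4] [20.4 20.8]
[1, 0.05, 0.25, 0.05, 0.025, 1, 0.0, -0.0, -0.0, 0.0, 1, 0.0, -0.0, -0.0, 0.0]
```

Request:
{"name": "drive_tool", "arguments": {"targets": [1, 0.05, 0.2, 0.1, 0.02, 1, 0, 0, 0.1, 0]}}

```text
t: 3.93
position: [0.5099, 0.0501, 0.094]
eef_rot: [-0.011, 1.0, -0.009, 0.002]
contact_force: [-2.5, -1.8, 10.9]
gripper_width: 0.002
```

Request:
{"name": "drive_tool", "arguments": {"targets": [1, 0, 0, 0.15, 0]}}

```text
t: 4.02
position: [0.5124, 0.0503, 0.0939]
eef_rot: [-0.012, 1.0, -0.009, 0.004]
contact_force: [-2.2, 0.2, 17.4]
gripper_width: 0.001
```

Request:
{"name": "drive_tool", "arguments": {"targets": [1, 0, 0, 0.15, 0]}}

```text
t: 4.1
position: [0.5151, 0.0505, 0.094]
eef_rot: [-0.013, 1.0, -0.01, 0.006]
contact_force: [-2.5, -0.1, 12.1]
gripper_width: -0.002
```

```bash
cat > ring.py <<'E'
import sys
from h import *
C=np.array([.5073,.0843]); st=float(sys.argv[1]); dz=float(sys.argv[2]); n=int(sys.argv[3]) if len(sys.argv)>3 else 5
o=arm.get_obs(); r=R(o['eef_rot']); p=np.array(o['position'])[:2]+r[:2,2]*.022
h=np.arctan2(r[1,0],r[0,0]); v=p-C; a=np.degrees(np.arctan2(v[1],v[0])); out=[]
print('ang %.0f r %.1f z %.1f tilt %s F %s t %.2f'%(a,np.hypot(*v)*1e3,o['position'][2]*1e3,r[:2,2].round(3),o['contact_force'].round(1),o['t']))
for i in range(n):
    a+=st; q=C+.036*np.array([np.cos(np.radians(a)),np.sin(np.radians(a))]); d=(q-p)*50; p=q
    c,s=np.cos(h),np.sin(h); out+=[1,round(d[0]*c+d[1]*s,2),round(d[0]*s-d[1]*c,2),dz,0]
print([float(x) for x in out])
E
python3 ring.py 20 0.12
```

```text
ang -76 r 34.2 z 94.0 tilt [0.012 0.026] F [-2.5 -0.1 12.1] t 4.10
[1.0, 0.59, -0.17, 0.12, 0.0, 1.0, 0.44, -0.44, 0.12, 0.0, 1.0, 0.27, -0.57, 0.12, 0.0, 1.0, 0.06, -0.62, 0.12, 0.0, 1.0, -0.16, -0.6, 0.12, 0.0]
```

Request:
{"name": "drive_tool", "arguments": {"targets": [1.0, 0.59, -0.17, 0.12, 0.0, 1.0, 0.44, -0.44, 0.12, 0.0, 1.0, 0.27, -0.57, 0.12, 0.0, 1.0, 0.06, -0.62, 0.12, 0.0, 1.0, -0.16, -0.6, 0.12, 0.0]}}

```text
t: 4.52
position: [0.5508, 0.0956, 0.0941]
eef_rot: [-0.015, 1.0, -0.015, 0.014]
contact_force: [-1.4, -1.9, 11.3]
gripper_width: -0.001
```

```bash
python3 ring.py 20 0.12; python3 mark.py w4.png
```

```text
ang 15 r 45.7 z 94.1 tilt [0.029 0.029] F [-1.4 -1.9 11.3] t 4.52
[1.0, -0.75, -0.42, 0.12, 0.0, 1.0, -0.46, -0.43, 0.12, 0.0, 1.0, -0.57, -0.25, 0.12, 0.0, 1.0, -0.62, -0.03, 0.12, 0.0, 1.0, -0.6, 0.18, 0.12, 0.0]
t 4.5167 p [0.5508 0.0956 0.0941] F [-1.4 -1.9 11.3]
red 73 [496.8  46.7] min/max [493.2  43.6] [499.9  50.2]
hub [507.6  85.6] [20.5 18.9]
```

View pics/w4.png

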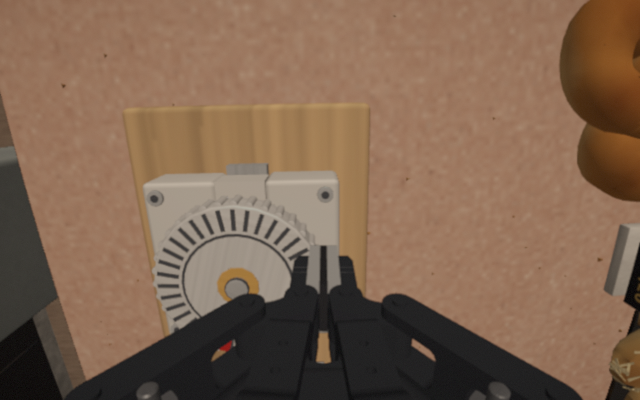

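```bash
sed -i 's/d=(q-p)\*50; p=q/d=(q-p)*50+B; p=q/; s/^C=/B=np.array([float(sys.argv[4]),float(sys.argv[5])]) if len(sys.argv)>4 else np.zeros(2)\nC=/' ring.py; python3 ring.py 20 0.12 5 -.11 .02
```

```text
ang 20 r 46.3 z 94.0 tilt [0.028 0.031] F [-2.6 -0.7 11.1] t 4.57
[1.0, -0.91, -0.36, 0.12, 0.0, 1.0, -0.6, -0.41, 0.12, 0.0, 1.0, -0.7, -0.22, 0.12, 0.0, 1.0, -0.74, -0.0, 0.12, 0.0, 1.0, -0.69, 0.21, 0.12, 0.0]
```

Request:
{"name": "drive_tool", "arguments": {"targets": [1.0, -0.91, -0.36, 0.12, 0.0, 1.0, -0.6, -0.41, 0.12, 0.0, 1.0, -0.7, -0.22, 0.12, 0.0, 1.0, -0.74, -0.0, 0.12, 0.0, 1.0, -0.69, 0.21, 0.12, 0.0]}}

```text
t: 4.98
position: [0.5033, 0.124, 0.0942]
eef_rot: [-0.02, 0.999, -0.013, 0.039]
contact_force: [2.5, 0.7, 10.2]
gripper_width: 0.001
```

```bash
python3 ring.py 20 0.12 5 -.11 .02
```

```text
ang 93 r 40.6 z 94.2 tilt [0.079 0.039] F [ 2.5  0.7 10.2] t 4.98
[1.0, -0.7, 0.37, 0.12, 0.0, 1.0, -0.62, 0.34, 0.12, 0.0, 1.0, -0.47, 0.49, 0.12, 0.0, 1.0, -0.28, 0.59, 0.12, 0.0, 1.0, -0.06, 0.61, 0.12, 0.0]
```

Request:
{"name": "drive_tool", "arguments": {"targets": [1.0, -0.7, 0.37, 0.12, 0.0, 1.0, -0.62, 0.34, 0.12, 0.0, 1.0, -0.47, 0.49, 0.12, 0.0, 1.0, -0.28, 0.59, 0.12, 0.0, 1.0, -0.06, 0.61, 0.12, 0.0]}}

```text
t: 5.4
position: [0.4837, 0.1, 0.0943]
eef_rot: [-0.037, 0.997, -0.007, 0.063]
contact_force: [-4.9, 6.1, 17.7]
gripper_width: -0.001
```

```bash
python3 ring.py 20 0.12 5 -.08 .02
```

```text
ang 140 r 27.1 z 94.3 tilt [0.126 0.072] F [-4.9  6.1 17.7] t 5.40
[1.0, -0.73, 0.25, 0.12, 0.0, 1.0, -0.17, 0.6, 0.12, 0.0, 1.0, 0.04, 0.59, 0.12, 0.0, 1.0, 0.24, 0.52, 0.12, 0.0, 1.0, 0.41, 0.37, 0.12, 0.0]
```

```bash
cat > ring.py <<'E'
import sys
from h import *
# ring.py step down_mm n bx by(mm) ; off = contact offset
B=np.array([float(sys.argv[4]),float(sys.argv[5])]) if len(sys.argv)>4 else np.zeros(2)
C=np.array([.5073,.0843]); st=float(sys.argv[1]); dn=float(sys.argv[2]); n=int(sys.argv[3]) if len(sys.argv)>3 else 5
o=arm.get_obs(); r=R(o['eef_rot']); p=np.array(o['position'])[:2]+r[:2,2]*.022
v=p-C; a=np.degrees(np.arctan2(v[1],v[0])); out=[]
print('ang %.0f r %.1f z %.1f head %.1f tilt %s F %s t %.2f'%(a,np.hypot(*v)*1e3,o['position'][2]*1e3,np.degrees(np.arctan2(r[1,0],r[0,0])),r[:2,2].round(3),o['contact_force'].round(1),o['t']))
for i in range(n):
    a+=st; q=C+.036*np.array([np.cos(np.radians(a)),np.sin(np.radians(a))]); d=(q-p)*1000+B; p=q
    w=r.T@np.array([d[0],d[1],-dn])/20; out+=[1]+[round(float(x),2) for x in w]+[0]
print(out)
E
cat > mv.py <<'E'
import sys
from h import *
# mv.py x y z of the TIP centre in mm, n rows ; equal steps
t=np.array([float(x) for x in sys.argv[1:4]])/1000; n=int(sys.argv[4])
o=arm.get_obs(); r=R(o['eef_rot']); p=np.array(o['position'])+r[:,2]*.022
print('tip',(p*1000).round(1),'tilt',r[:2,2].round(3),'head %.1f'%np.degrees(np.arctan2(r[1,0],r[0,0])),'F',o['contact_force'].round(1),'t %.2f'%o['t'])
print((r.T@(t-p)/n*50).round(2).tolist(),'x',n)
E
python3 ring.py 20 1.2 5 -1.2 0
```

```text
ang 140 r 27.1 z 94.3 head -1.1 tilt [0.126 0.072] F [-4.9  6.1 17.7] t 5.40
[1, -0.71, 0.27, -0.05, 0, 1, -0.16, 0.62, -0.01, 0, 1, 0.06, 0.62, 0.02, 0, 1, 0.26, 0.54, 0.05, 0, 1, 0.42, 0.4, 0.08, 0]
```

Request:
{"name": "drive_tool", "arguments": {"targets": [1, -0.71, 0.27, -0.05, 0, 1, -0.16, 0.62, -0.01, 0, 1, 0.06, 0.62, 0.02, 0, 1, 0.26, 0.54, 0.05, 0]}}

```text
t: 5.73
position: [0.4763, 0.0684, 0.0945]
eef_rot: [-0.043, 0.997, -0.003, 0.067]
contact_force: [-3.4, 0.6, 11.3]
gripper_width: 0.002
```

```bash
python3 ring.py 20 1.2 5 -1.2 0;python3 mark.py w5.png
```

```text
ang -153 r 31.4 z 94.5 head -0.7 tilt [0.134 0.085] F [-3.4  0.6 11.3] t 5.73
[1, 0.1, 0.61, 0.02, 0, 1, 0.45, 0.35, 0.09, 0, 1, 0.54, 0.15, 0.12, 0, 1, 0.55, -0.07, 0.14, 0, 1, 0.48, -0.27, 0.15, 0]
t 5.7333 p [0.4763 0.0684 0.0945] F [-3.4  0.6 11.3]
red 486 [535.2  93.6] min/max [522.7  87.5] [547.   99.8]
red 31 [457.1  91.8] min/max [455.5  91. ] [458.8  92.6]
hub [507.   84.6] [19.9 20.6]
```

View pics/w5.png

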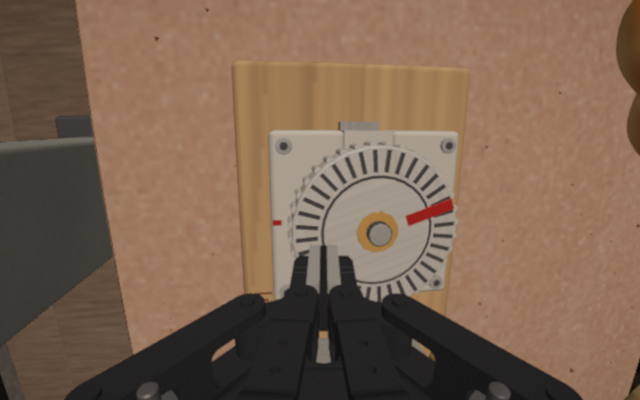

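Request:
{"name": "drive_tool", "arguments": {"targets": [1, 0.1, 0.6, 0.02, 0, 1, 0.45, 0.35, 0.09, 0, 1, 0.54, 0.15, 0.12, 0, 1, 0.55, -0.07, 0.14, 0, 1, 0.48, -0.27, 0.15, 0]}}

```text
t: 6.2
position: [0.5273, 0.0528, 0.0948]
eef_rot: [-0.046, 0.996, -0.006, 0.072]
contact_force: [-2.0, -1.3, 5.9]
gripper_width: 0.001
```

```bash
python3 ring.py 20 1.2 5 -1.8 0
```

```text
ang -52 r 37.6 z 94.8 head -1.0 tilt [0.145 0.09 ] F [-2.  -1.3  5.9] t 6.20
[1, 0.26, -0.52, 0.15, 0, 1, 0.12, -0.57, 0.13, 0, 1, -0.09, -0.62, 0.11, 0, 1, -0.3, -0.58, 0.07, 0, 1, -0.49, -0.48, 0.03, 0]
```

Request:
{"name": "drive_tool", "arguments": {"targets": [1, 0.3, -0.52, 0.15, 0, 1, 0.15, -0.57, 0.13, 0, 1, -0.07, -0.62, 0.11, 0, 1, -0.3, -0.58, 0.07, 0, 1, -0.49, -0.48, 0.03, 0]}}

```text
t: 6.62
position: [0.5354, 0.1104, 0.0949]
eef_rot: [-0.044, 0.995, -0.009, 0.085]
contact_force: [0.4, -2.1, 5.7]
gripper_width: 0.001
```

```bash
python3 ring.py 20 1.2 5 -1.0 0
```

```text
ang 41 r 42.4 z 94.9 head -1.5 tilt [0.17  0.086] F [ 0.4 -2.1  5.7] t 6.62
[1, -0.78, -0.17, -0.06, 0, 1, -0.65, -0.19, -0.03, 0, 1, -0.67, 0.03, -0.06, 0, 1, -0.63, 0.24, -0.07, 0, 1, -0.51, 0.42, -0.06, 0]
```

Request:
{"name": "drive_tool", "arguments": {"targets": [1, -0.78, -0.17, -0.06, 0, 1, -0.65, -0.19, -0.03, 0, 1, -0.67, 0.03, -0.06, 0, 1, -0.63, 0.24, -0.07, 0, 1, -0.51, 0.42, -0.06, 0]}}

```text
t: 7.03
position: [0.4812, 0.118, 0.0948]
eef_rot: [-0.048, 0.994, -0.003, 0.099]
contact_force: [1.8, 0.2, 5.0]
gripper_width: 0.0
```

```bash
python3 ring.py 20 1.2 5 -.6 0
```

```text
ang 121 r 41.9 z 94.8 head -0.9 tilt [0.197 0.094] F [1.8 0.2 5. ] t 7.03
[1, -0.34, 0.67, -0.07, 0, 1, -0.33, 0.55, -0.06, 0, 1, -0.12, 0.62, -0.02, 0, 1, 0.09, 0.62, 0.02, 0, 1, 0.29, 0.54, 0.07, 0]
```

Request:
{"name": "drive_tool", "arguments": {"targets": [1, -0.34, 0.67, -0.07, 0, 1, -0.33, 0.55, -0.06, 0, 1, -0.12, 0.62, -0.02, 0, 1, 0.09, 0.62, 0.02, 0, 1, 0.29, 0.54, 0.07, 0]}}

```text
t: 7.45
position: [0.4749, 0.0732, 0.0943]
eef_rot: [-0.058, 0.993, 0.005, 0.103]
contact_force: [-7.1, -0.5, 20.5]
gripper_width: 0.0
```

```bash
python3 ring.py 20 1.2 5 -1 0;python3 mark.py w6.png; python3 mv.py 440 75 90 3
```

```text
ang -163 r 29.2 z 94.3 head -0.1 tilt [0.203 0.116] F [-7.1 -0.5 20.5] t 7.45
[1, -0.1, 0.66, -0.04, 0, 1, 0.39, 0.44, 0.09, 0, 1, 0.5, 0.26, 0.14, 0, 1, 0.55, 0.05, 0.17, 0, 1, 0.52, -0.16, 0.19, 0]
t 7.45 p [0.4749 0.0732 0.0943] F [-7.1 -0.5 20.5]
red 391 [523.9  60.6] min/max [515.  50.] [533.1  71.8]
red 29 [455.7  91.8] min/max [454.2  91. ] [457.5  92.7]
hub [506.9  84.6] [20.7 20.7]
tip [481.6  73.4  73.4] tilt [0.207 0.114] head -0.3 F [-3.4 -0.9 11.4] t 7.50
[-0.62, -0.07, -0.41] x 3
```

View pics/w6.png

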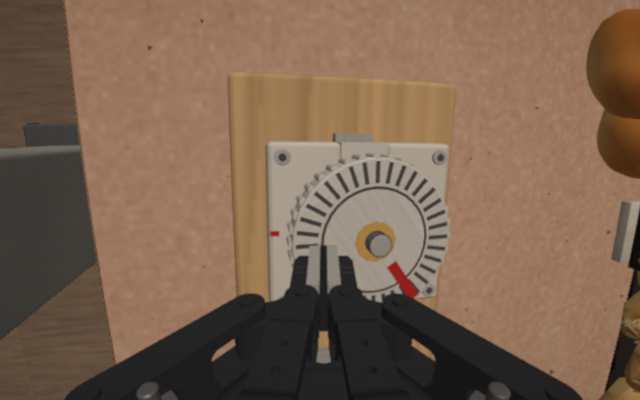

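```bash
python3 mv.py 436 51 90 3
```

```text
tip [481.6  73.4  73.4] tilt [0.207 0.114] head -0.3 F [-3.4 -0.9 11.4] t 7.50
[-0.68, 0.33, -0.47] x 3
```

Request:
{"name": "drive_tool", "arguments": {"targets": [1, 0.12, 0.07, -0.6, 0, 1, -0.8, 0.35, -0.4, 0, 1, -0.8, 0.35, -0.3, 0, 1, -0.7, 0.3, -0.1, 0]}}

```text
t: 7.83
position: [0.4287, 0.051, 0.1113]
eef_rot: [-0.058, 0.993, 0.006, 0.103]
contact_force: [0.7, -1.0, -0.5]
gripper_width: 0.002
```

```bash
python3 mv.py 438 52 65 2
```

```text
tip [433.2  53.6  89.9] tilt [0.205 0.116] head 0.0 F [ 0.7 -1.  -0.5] t 7.83
[-0.01, 0.11, 0.63] x 2
```

Request:
{"name": "drive_tool", "arguments": {"targets": [1, 0, 0.1, 0.63, 0, 1, 0, 0.1, 0.55, 0, 1, 0.1, 0, 0, 0]}}

```text
t: 8.08
position: [0.4267, 0.0528, 0.0855]
eef_rot: [-0.061, 0.993, 0.007, 0.098]
contact_force: [0.5, 0.7, -0.1]
gripper_width: -0.003
```

```bash
python3 mv.py 448 57 64 2
```

```text
tip [431.   55.5  64.1] tilt [0.194 0.123] head 0.1 F [ 0.5  0.7 -0.1] t 8.08
[0.42, -0.03, 0.09] x 2
```

Request:
{"name": "drive_tool", "arguments": {"targets": [1, 0.5, -0.1, 0.1, 0, 1, 0.4, -0.1, 0.08, 0, 1, 0.2, -0.1, 0.04, 0]}}

```text
t: 8.33
position: [0.4478, 0.0616, 0.0852]
eef_rot: [-0.062, 0.994, 0.008, 0.095]
contact_force: [0.4, 0.5, 0.0]
gripper_width: 0.001
```

```bash
python3 mv.py 453 60 64 2
```

```text
tip [451.9  64.3  63.7] tilt [0.188 0.124] head 0.3 F [0.4 0.5 0. ] t 8.33
[0.03, 0.11, -0.01] x 2
```

Request:
{"name": "drive_tool", "arguments": {"targets": [1, 0.3, -0.1, 0.05, 0, 1, 0.3, -0.1, 0.05, 0]}}

```text
t: 8.5
position: [0.4549, 0.0666, 0.0844]
eef_rot: [-0.062, 0.994, 0.01, 0.087]
contact_force: [-24.8, -7.4, 29.0]
gripper_width: 0.0
```

```bash
python3 mv.py 460 66 64 2
```

```text
tip [458.7  69.4  62.9] tilt [0.172 0.125] head 0.5 F [-24.8  -7.4  29. ] t 8.50
[0.04, 0.08, -0.03] x 2
```

Request:
{"name": "drive_tool", "arguments": {"targets": [1, 0.2, -0.05, -0.1, 0, 1, 0.2, -0.05, -0.1, 0]}}

```text
t: 8.67
position: [0.454, 0.0678, 0.0865]
eef_rot: [-0.062, 0.995, 0.011, 0.077]
contact_force: [-1.9, -0.8, -3.1]
gripper_width: 0.005
```

```bash
python3 mv.py 460 66 64 2
```

```text
tip [457.3  70.5  64.9] tilt [0.151 0.125] head 0.7 F [-1.9 -0.8 -3.1] t 8.67
[0.06, 0.12, 0.02] x 2
```

Request:
{"name": "drive_tool", "arguments": {"targets": [1, 0.35, -0.05, 0, 0, 1, 0.25, -0.05, -0.04, 0, 1, 0.25, -0.05, -0.04, 0]}}

```text
t: 8.92
position: [0.455, 0.0695, 0.0859]
eef_rot: [-0.062, 0.996, 0.013, 0.057]
contact_force: [-10.7, -3.8, 9.2]
gripper_width: 0.005
```

```bash
python3 mv.py 460 66 64 2
```

```text
tip [457.5  72.3  64.2] tilt [0.112 0.126] head 1.1 F [-10.7  -3.8   9.2] t 8.92
[0.06, 0.16, -0.01] x 2
```

Works well; continue.

Request:
{"name": "drive_tool", "arguments": {"targets": [1, 0.3, -0.1, -0.02, 0, 1, 0.3, -0.1, -0.02, 0, 1, 0.25, -0.1, -0.02, 0, 1, 0.25, -0.1, -0.02, 0]}}

```text
t: 9.25
position: [0.4553, 0.0736, 0.0865]
eef_rot: [-0.063, 0.997, 0.013, 0.03]
contact_force: [-11.2, -4.5, 12.0]
gripper_width: -0.0
```

```bash
python3 mv.py 445 30 64 3; python3 mark.py w7.png
```

```text
tip [456.5  76.4  64.7] tilt [0.057 0.127] head 1.3 F [-11.2  -4.5  12. ] t 9.25
[-0.21, 0.76, -0.1] x 3
t 9.25 p [0.4553 0.0736 0.0865] F [-11.2  -4.5  12. ]
red 480 [521.   58.4] min/max [513.3  46.5] [528.7  70.5]
red 28 [455.3  91.9] min/max [453.9  91.2] [456.8  92.7]
hub [507.1  84.7] [20.7 20.9]
```

Request:
{"name": "drive_tool", "arguments": {"targets": [1, 0.3, 0.1, -0.04, 0, 1, 0.3, 0.1, -0.04, 0, 1, 0.3, 0.1, -0.04, 0, 1, 0.3, 0.1, -0.04, 0]}}

```text
t: 9.63
position: [0.4573, 0.0697, 0.087]
eef_rot: [-0.069, 0.997, 0.018, 0.0]
contact_force: [-13.0, -0.9, 14.3]
gripper_width: 0.005
```

```bash
python3 mv.py 440 75 64 1; python3 mark.py w8.png
```

```text
tip [457.3  72.7  65.2] tilt [-0.002  0.138] head 2.0 F [-13.   -0.9  14.3] t 9.63
[-0.86, -0.13, 0.08] x 1
t 9.6333 p [0.4573 0.0697 0.087 ] F [-13.   -0.9  14.3]
red 521 [523.1  59.8] min/max [514.6  48.2] [531.5  71.5]
red 31 [456.4  91.3] min/max [454.8  90.6] [458.1  92.1]
hub [507.1  84.6] [20.7 20.8]
```

Request:
{"name": "drive_tool", "arguments": {"targets": [1, -0.4, 0, 0, 0, 1, -0.2, 0.1, -0.9, 0, 1, 0.6, 0.3, -0.3, 0, 1, 0.8, 0.3, 0, 0]}}

```text
t: 10.02
position: [0.4726, 0.0553, 0.1097]
eef_rot: [-0.07, 0.997, 0.02, -0.003]
contact_force: [0.4, -0.1, -0.5]
gripper_width: -0.002
```

```bash
python3 mv.py 478 60 75 2
```

```text
tip [472.5  58.3  87.9] tilt [-0.008  0.14 ] head 2.3 F [ 0.4 -0.1 -0.5] t 10.02
[0.14, 0.01, 0.32] x 2
```

Request:
{"name": "drive_tool", "arguments": {"targets": [1, 0.1, 0.05, 0.3, 0, 1, 0, 0.05, 0.3, 0, 1, 0, 0, 0.15, 0]}}

```text
t: 10.27
position: [0.4821, 0.0556, 0.0965]
eef_rot: [-0.07, 0.997, 0.02, 0.003]
contact_force: [-0.3, 0.8, -0.1]
gripper_width: 0.001
```

```bash
python3 ring.py 20 1.4 5 -1.4 0
```

```text
ang -134 r 35.9 z 96.5 head 2.2 tilt [0.004 0.139] F [-0.3  0.8 -0.1] t 10.27
[1, 0.43, 0.38, 0.02, 0, 1, 0.53, 0.19, 0.05, 0, 1, 0.55, -0.03, 0.08, 0, 1, 0.5, -0.24, 0.11, 0, 1, 0.38, -0.42, 0.13, 0]
```

Request:
{"name": "drive_tool", "arguments": {"targets": [1, 0.35, 0.3, 0.12, 0, 1, 0.5, 0.19, 0.08, 0, 1, 0.53, -0.03, 0.08, 0, 1, 0.48, -0.24, 0.1, 0, 1, 0.38, -0.42, 0.12, 0]}}

```text
t: 10.68
position: [0.5328, 0.0596, 0.0947]
eef_rot: [-0.073, 0.997, 0.018, 0.006]
contact_force: [-1.0, -2.5, 8.4]
gripper_width: 0.001
```

```bash
python3 ring.py 20 1.4 5 -1.4 0
```

```text
ang -40 r 33.5 z 94.7 head 2.0 tilt [0.01  0.145] F [-1.  -2.5  8.4] t 10.68
[1, 0.35, -0.44, 0.14, 0, 1, 0.06, -0.6, 0.16, 0, 1, -0.16, -0.6, 0.16, 0, 1, -0.37, -0.54, 0.14, 0, 1, -0.54, -0.41, 0.12, 0]
```

Request:
{"name": "drive_tool", "arguments": {"targets": [1, 0.3, -0.4, 0.14, 0, 1, 0.06, -0.55, 0.16, 0, 1, -0.16, -0.55, 0.16, 0, 1, -0.37, -0.48, 0.14, 0, 1, -0.54, -0.35, 0.12, 0]}}

```text
t: 11.1
position: [0.5351, 0.1041, 0.0948]
eef_rot: [-0.071, 0.997, 0.015, 0.023]
contact_force: [4.2, -0.1, 5.8]
gripper_width: 0.002
```

```bash
python3 ring.py 20 1.4 5 -1 -.5; python3 mark.py w9.png
```

```text
ang 39 r 36.8 z 94.8 head 1.5 tilt [0.043 0.142] F [ 4.2 -0.1  5.8] t 11.10
[1, -0.54, -0.37, 0.1, 0, 1, -0.63, -0.21, 0.07, 0, 1, -0.68, -0.0, 0.04, 0, 1, -0.65, 0.21, 0.01, 0, 1, -0.55, 0.4, -0.01, 0]
t 11.1 p [0.5351 0.1041 0.0948] F [ 4.2 -0.1  5.8]
red 544 [508.8 114. ] min/max [506.1 101. ] [512.1 125.6]
red 12 [464.7  95.3] min/max [464.1  94.5] [465.2  96.2]
hub [507.6  90.9] [18.2  8.2]
```

View pics/w9.png

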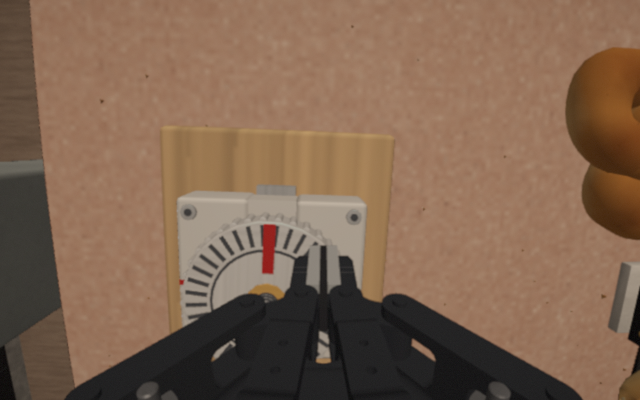

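Request:
{"name": "drive_tool", "arguments": {"targets": [1, -0.54, -0.35, 0.1, 0, 1, -0.63, -0.18, 0.07, 0, 1, -0.68, 0.03, 0.04, 0, 1, -0.65, 0.23, 0.01, 0, 1, -0.55, 0.42, -0.01, 0]}}

```text
t: 11.57
position: [0.4855, 0.1083, 0.0947]
eef_rot: [-0.076, 0.996, 0.017, 0.038]
contact_force: [2.2, 1.0, 9.3]
gripper_width: 0.004
```

```bash
python3 ring.py 20 1.4 5 -1 -.5; python3 mark.py w10.png
```

```text
ang 126 r 34.0 z 94.7 head 1.6 tilt [0.074 0.152] F [2.2 1.  9.3] t 11.57
[1, -0.56, 0.38, -0.03, 0, 1, -0.32, 0.59, -0.04, 0, 1, -0.11, 0.65, -0.04, 0, 1, 0.1, 0.63, -0.02, 0, 1, 0.3, 0.55, 0.01, 0]
t 11.5667 p [0.4855 0.1083 0.0947] F [2.2 1.  9.3]
red 23 [458.9  95.7] min/max [457.2  95.1] [460.7  96.2]
red 10 [467.3  93.7] min/max [466.8  92.3] [467.8  95.1]
hub [511.6  92.4] [7.1 4.6]
```

View pics/w10.png

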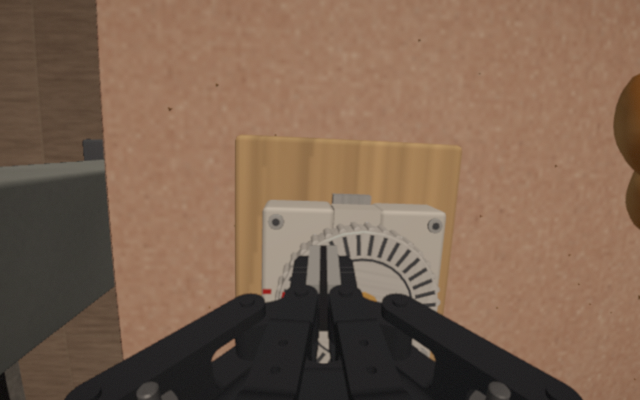

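Request:
{"name": "drive_tool", "arguments": {"targets": [1, 0.07, 0.15, -0.95, 0, 1, 0.2, 0.9, -0.6, 0, 1, 0.3, 1.0, 0, 0, 1, 0.2, 1.0, 0, 0, 1, 0.2, 1.0, 0.1, 0]}}

```text
t: 12.03
position: [0.4939, 0.0296, 0.1097]
eef_rot: [-0.08, 0.996, 0.024, 0.03]
contact_force: [0.2, -0.4, -0.5]
gripper_width: 0.001
```

```bash
python3 mark.py w11.png; python3 mv.py 508 -50 110 3
```

```text
t 12.0333 p [0.4939 0.0296 0.1097] F [ 0.2 -0.4 -0.5]
red 512 [477.9  87.5] min/max [466.1  83.6] [490.7  91.5]
red 29 [459.8  85.3] min/max [457.9  84.5] [461.5  86.1]
hub [507.1  84.1] [20.4 20.6]
tip [495.3  27.9  87. ] tilt [0.056 0.156] head 2.2 F [ 0.9 -2.1 -0.2] t 12.08
[0.19, 1.23, -0.57] x 3
```

View pics/w11.png

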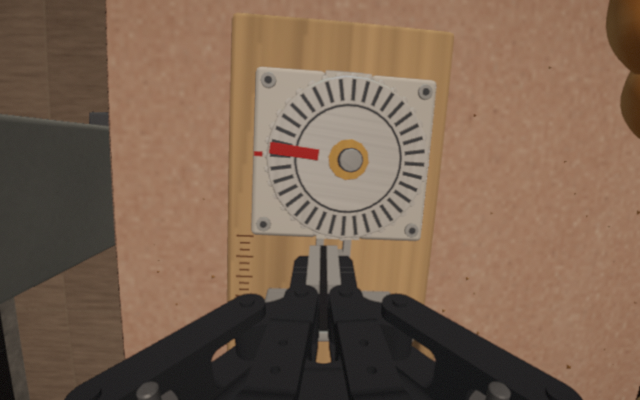

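```bash
python3 - <<'E'
from h import *
o,s=snap('wrist'); d=s['range_z']
k=K(s); u=proj(o,s,[[.5072,.0842,.08],[.5072+.02,.0842,.072],[.5072,.0842+.02,.072],[.5072-.01,.0842+.025,.072],[.51,-.012,.077]])
T=cam2w(o,s)
for a in u:
    x,y=a.round().astype(int); z=np.median(d[y-2:y+3,x-2:x+3]); c,r=rays(o,s,[a]); print(a.round(),(c+r[0]*z).round(4))
E
```

```text
[350. 149.] [0.507  0.0842 0.0813]
[385. 151.] [0.5272 0.0842 0.0719]
[350. 110.] [0.5072 0.1042 0.0719]
[331.  99.] [0.4972 0.1092 0.072 ]
[345. 324.] [0.4972 0.0345 0.1558]
```

```bash
cat > cloud.py <<'E'
from h import *
def cloud(n):
    o,s=snap(n); d=s['range_z']; v,u=np.mgrid[0:400,0:640]
    c,r=rays(o,s,np.c_[u.ravel(),v.ravel()]); P=c+r*d.ravel()[:,None]; return P[d.ravel()>0]
if __name__=='__main__':
    for n in ['side','scene']:
        P=cloud(n)
        m=(P[:,0]>.44)&(P[:,0]<.565)&(P[:,1]<-.04)&(P[:,1]>-.2)&(P[:,2]>.03)&(P[:,2]<.09); Q=P[m]
        print(n,'roll',Q.min(0).round(3),Q.max(0).round(3))
        m=(P[:,0]>.44)&(P[:,0]<.57)&(P[:,1]<.06)&(P[:,1]>-.03)&(P[:,2]>.06)&(P[:,2]<.08); Q=P[m]
        print('plate',len(Q),Q.min(0).round(3),Q.max(0).round(3),np.median(Q,0).round(3))
E
python3 cloud.py; python3 mv.py 500 -40 105 4
```

```text
side roll [ 0.446 -0.125  0.035] [ 0.534 -0.076  0.072]
plate 233 [ 0.463 -0.02   0.06 ] [0.553 0.06  0.08 ] [ 0.518 -0.01   0.073]
scene roll [ 0.442 -0.195  0.033] [ 0.565 -0.084  0.079]
plate 266 [ 0.464 -0.024  0.06 ] [0.551 0.06  0.08 ] [ 0.503 -0.017  0.071]
tip [494.8  32.9  87.5] tilt [0.054 0.159] head 2.3 F [0.3 0.2 0.6] t 12.23
[0.04, 0.87, -0.36] x 4
```

Request:
{"name": "drive_tool", "arguments": {"targets": [1, 0.1, 0.5, -0.6, 0, 1, 0.1, 0.95, -0.35, 0, 1, 0.1, 0.95, -0.25, 0, 1, 0.1, 0.9, -0.15, 0, 1, 0, 0.2, 0, 0]}}

```text
t: 12.65
position: [0.4983, -0.0327, 0.1226]
eef_rot: [-0.083, 0.996, 0.032, 0.022]
contact_force: [0.9, -0.1, 0.4]
gripper_width: -0.001
```

```bash
python3 mv.py 506 -42 100 1;python3 mv.py 506 -42 60 3; python3 - <<'E'
from h import *
snap('wrist','w12.png')
E
```

```text
tip [499.2 -29.  100.9] tilt [0.039 0.167] head 3.4 F [ 0.9 -0.1  0.4] t 12.65
[0.3, 0.67, -0.05] x 1
tip [499.2 -29.  100.9] tilt [0.039 0.167] head 3.4 F [ 0.9 -0.1  0.4] t 12.65
[0.07, 0.33, 0.64] x 3
```

View pics/w12.png

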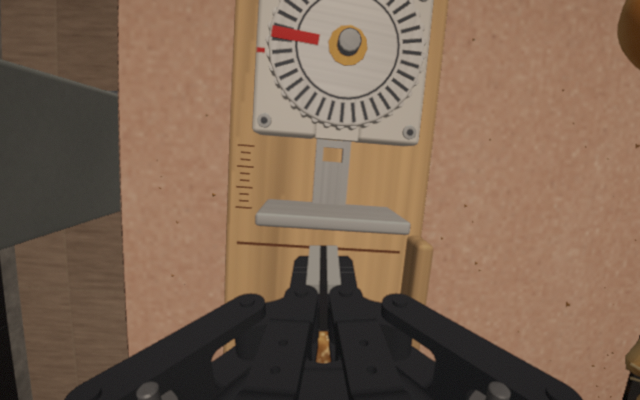

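Request:
{"name": "drive_tool", "arguments": {"targets": [1, 0.25, 0.5, -0.05, 0.1, 1, 0.05, 0.1, 0, 0, 1, 0, 0, 0, 0]}}

```text
t: 12.95
position: [0.5021, -0.0373, 0.12]
eef_rot: [-0.087, 0.996, -0.005, 0.015]
contact_force: [0.4, -0.0, 0.2]
gripper_width: 0.002
```

```bash
python3 mv.py 506 -42 58 3
```

```text
tip [502.8 -33.6  98.3] tilt [0.032 0.172] head -0.7 F [ 0.4 -0.   0.2] t 12.95
[0.04, 0.25, 0.64] x 3
```

Request:
{"name": "drive_tool", "arguments": {"targets": [1, 0.1, 0.6, 0.1, 0, 1, 0.1, 0.1, 0.4, 0, 1, 0, 0.1, 0.4, 0]}}

```text
t: 13.2
position: [0.5067, -0.0437, 0.0992]
eef_rot: [-0.089, 0.996, 0.001, 0.015]
contact_force: [0.2, -0.1, 0.1]
gripper_width: 0.001
```

```bash
python3 mv.py 506 -42 56 2
```

```text
tip [507.4 -39.8  77.6] tilt [0.03  0.177] head -0.0 F [ 0.2 -0.1  0.1] t 13.20
[-0.05, 0.15, 0.52] x 2
```

Request:
{"name": "drive_tool", "arguments": {"targets": [1, -0.05, 0.15, 0.5, 0.02, 1, -0.05, 0.15, 0.45, 0, 1, 0, 0, 0, 0]}}

```text
t: 13.45
position: [0.5027, -0.0425, 0.0748]
eef_rot: [-0.09, 0.996, -0.005, 0.012]
contact_force: [0.0, 0.3, 0.3]
gripper_width: 0.004
```

```bash
python3 mv.py 506 -31 58 2
```

```text
tip [503.2 -38.6  53.2] tilt [0.024 0.179] head -0.7 F [0.  0.3 0.3] t 13.45
[0.07, -0.21, -0.08] x 2
```

Request:
{"name": "drive_tool", "arguments": {"targets": [1, 0.05, -0.3, 0.05, 0, 1, 0.03, -0.25, 0.045, 0, 1, 0.03, -0.25, 0.045, 0, 1, 0.03, -0.25, 0.045, 0]}}

```text
t: 13.78
position: [0.5047, -0.0218, 0.0735]
eef_rot: [-0.088, 0.996, -0.007, 0.011]
contact_force: [-0.3, -1.8, -0.7]
gripper_width: -0.004
```

```bash
python3 mv.py 506 15 56 7; python3 cloud.py
```

```text
tip [505.1 -18.   51.9] tilt [0.022 0.176] head -0.9 F [-0.3 -1.8 -0.7] t 13.78
[0.0, -0.24, 0.01] x 7
side roll [ 0.45  -0.131  0.031] [ 0.531 -0.079  0.072]
plate 307 [ 0.467 -0.018  0.06 ] [0.553 0.06  0.08 ] [0.511 0.    0.073]
scene roll [ 0.443 -0.194  0.033] [ 0.565 -0.085  0.079]
plate 133 [ 0.464 -0.03   0.06 ] [0.549 0.06  0.08 ] [ 0.485 -0.005  0.071]
```

Request:
{"name": "drive_tool", "arguments": {"targets": [1, 0, -0.25, 0.02, 0, 1, 0, -0.25, 0.02, 0, 1, 0, -0.25, 0.02, 0, 1, 0, -0.25, 0.02, 0]}}

```text
t: 14.22
position: [0.5051, 0.0002, 0.0762]
eef_rot: [-0.089, 0.996, -0.006, 0.011]
contact_force: [0.0, -1.0, -1.4]
gripper_width: 0.001
```

```bash
python3 mv.py 506 15 56 3; python3 mark.py w13.png
```

```text
tip [505.6   4.1  54.5] tilt [0.023 0.177] head -0.8 F [ 0.  -1.  -1.4] t 14.22
[0.0, -0.18, 0.01] x 3
t 14.2167 p [5.051e-01 2.000e-04 7.620e-02] F [ 0.  -1.  -1.4]
red 851 [478.   87.4] min/max [465.9  83.7] [490.8  91.7]
red 31 [462.7  81. ] min/max [461.5  80.1] [464.   81.7]
hub [507.3  84. ] [20.6 20.9]
```

View pics/w13.png

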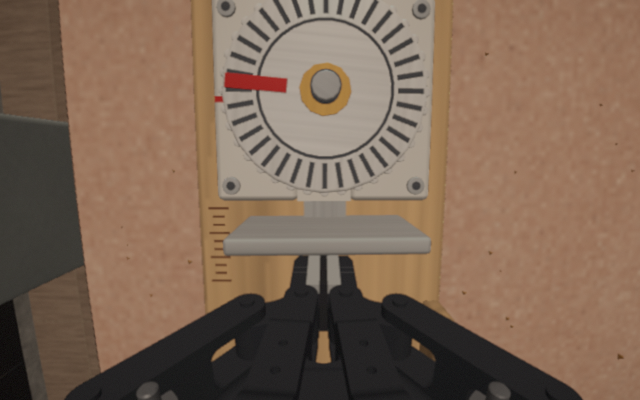

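Request:
{"name": "drive_tool", "arguments": {"targets": [1, 0, -0.2, 0.03, 0, 1, 0, -0.2, 0.03, 0, 1, 0, -0.12, 0.02, 0]}}

```text
t: 14.52
position: [0.5054, 0.0124, 0.0767]
eef_rot: [-0.088, 0.996, -0.005, 0.011]
contact_force: [-1.2, -7.0, 1.2]
gripper_width: -0.001
```

Request:
{"name": "drive_tool", "arguments": {"targets": [1, 0, -0.15, 0.03, 0]}}

```text
t: 14.6
position: [0.5054, 0.0126, 0.0766]
eef_rot: [-0.086, 0.996, -0.006, 0.012]
contact_force: [-2.1, -10.4, 4.4]
gripper_width: -0.003
```

```bash
python3 mv.py 506 15 56 3; python3 mark.py w14.png
```

```text
tip [505.9  16.3  55. ] tilt [0.024 0.172] head -0.7 F [ -2.1 -10.4   4.4] t 14.60
[0.0, 0.02, -0.02] x 3
t 14.6 p [0.5054 0.0126 0.0766] F [ -2.1 -10.4   4.4]
red 833 [478.   87.4] min/max [465.9  83.8] [491.1  91.5]
red 27 [462.6  82.8] min/max [461.5  82.1] [464.1  83.8]
hub [507.3  84.2] [20.8 20.4]
```

View pics/w14.png

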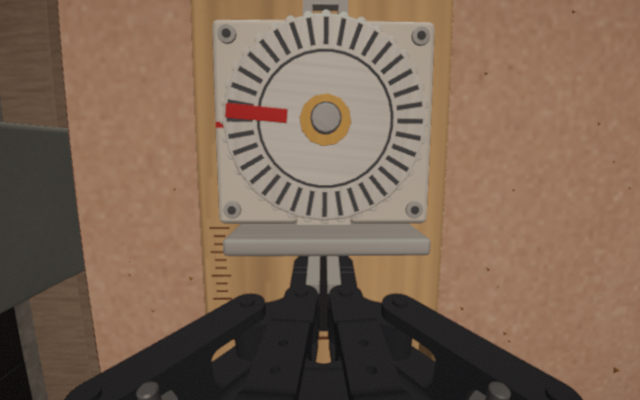

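Request:
{"name": "drive_tool", "arguments": {"targets": [1, 0, 0.4, -0.08, 0, 1, 0, 0.5, -0.3, 0, 1, 0, 0.2, -0.9, 0, 1, 0, 0.2, -1, 0, 1, 0, 0, -0.8, 0]}}

```text
t: 15.07
position: [0.5005, -0.025, 0.1322]
eef_rot: [-0.087, 0.996, -0.006, 0.007]
contact_force: [0.2, 0.3, 0.4]
gripper_width: -0.003
```

Request:
{"name": "drive_tool", "arguments": {"targets": [1, 0, 0, -0.5, 0, 1, 0, 0.2, 0, 0, 1, 0, 0, 0, 0]}}

```text
t: 15.32
position: [0.5032, -0.0329, 0.1461]
eef_rot: [-0.088, 0.996, -0.007, 0.011]
contact_force: [-0.4, -0.4, 0.2]
gripper_width: -0.001
```

```bash
python3 mark.py w15.png; python3 cloud.py; python3 - <<'E'
from h import *
print(arm.get_obs()['position'])
o,s=snap('side'); cv2.imwrite('pics/s2.png',cv2.resize(s['pixels'][130:290,250:400],None,fx=4,fy=4,interpolation=2))
E
```

```text
t 15.3167 p [ 0.5032 -0.0329  0.1461] F [-0.4 -0.4  0.2]
red 358 [477.8  87.4] min/max [466.3  83.7] [490.5  91.2]
red 17 [460.8  78.9] min/max [459.2  78.1] [462.4  79.9]
hub [507.2  84. ] [19.9 19.8]
side roll [ 0.443 -0.178  0.033] [ 0.534 -0.076  0.078]
plate 272 [0.466 0.024 0.06 ] [0.553 0.06  0.08 ] [0.509 0.034 0.074]
scene roll [ 0.443 -0.195  0.034] [ 0.534 -0.081  0.077]
plate 214 [0.463 0.021 0.06 ] [0.536 0.06  0.08 ] [0.499 0.03  0.072]
[ 0.50249756 -0.03168884  0.14500644]
```

View pics/w15.png

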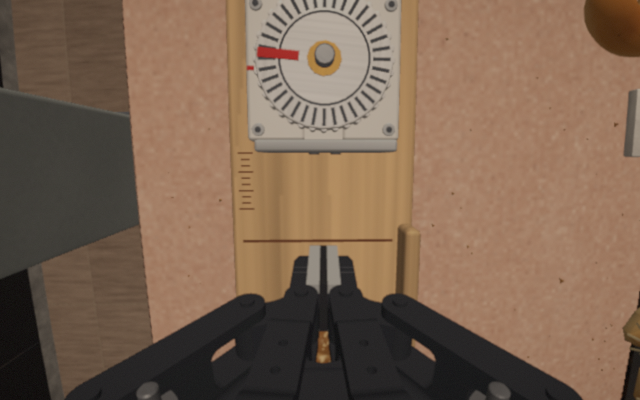

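View pics/s2.png

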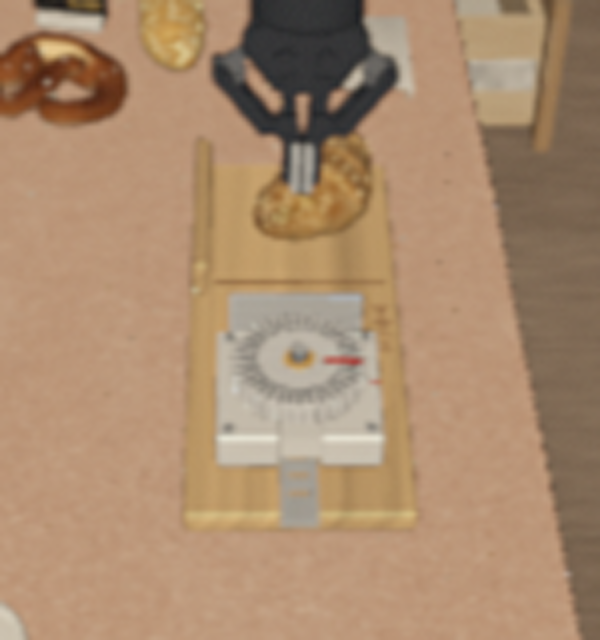

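```bash
python3 -c "
from h import *
o=arm.get_obs();print(o['t'],o['qvel'].round(3));print(order.sign_off())"
```

```text
15.5167 [-0.003  0.005 -0.003  0.003  0.003  0.001 -0.001]
the job is handed in; nothing more can be done
None
```

The locking wheel is loosened to two turns and the stop plate is pushed home against the white block. The job was handed in at about 15.5 s.

**Wheel:** I led a shut fingertip round the top of the wheel, keeping count on the red line. It stopped at about 715° of the 720° asked for. The depth picture showed the spindle about 9.4 mm above the wheel top, against the 10 mm expected at two turns. After the push and at the end the red line still stood in the same place.

**Stop plate:** I pushed the front face gently until it stopped. The force rose from 1–2 N while sliding to about 10 N with no further movement. The two fixed cameras put the travel at about 44–45 mm, and the pictures show no gap to the block. The absolute plate position they gave was a few mm off the nominal one, by the same amount before and after the push.

**Off plan:**
- Pressing on the wheel slowly tilted the tool, to about 13°.
- I reduced that by pushing a fingertip sideways against the wheel's rim. Wrist force peaked at about 40 N, and the wheel went back a few degrees; I allowed for that in the count.
- The remaining tilt of about 10° did not hinder the push.

The arm was clear and at rest at hand-in, with force readings near zero. I never touched the bread or the scraper. The grain roll still showed at the same place, but I did not measure the kaiser roll or the scraper again.

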